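# Photograph the remote rack with a two-stage shutter release

### The arm

A 6-joint arm with a two-finger parallel gripper is mounted at the origin on the work surface. World frame = base frame: x ahead of the robot, y to its left, z up, the work surface at z = 0. Lengths are in mm, angles in rad, forces in N, time in s.
With the tool pointing down it reaches from about 350 to 775 mm from the base axis. Payload 7.3 kg.
Tool frame: the origin (TCP) lies between the finger pads; the fingertips stand 25 mm ahead of it and the grasp point (between the pads) lies 6 mm ahead of it; z points along the fingers, y is the direction in which the jaws open and shut (so a half turn about z gives the same grasp; the last joint's range is limited). The gripper opens to 92 mm and grips with 3 to 60 N. Pads are 19 mm wide; open, the fingers measure 130 mm over their backs; the gripper's body (75 mm by 190 mm) begins 47 mm behind the grasp point.
Start: joints at [-1.401, 0.342, 1.524, -0, 1.275, -0.146], TCP at [163.075, -499.048, 251.741] pointing down, gripper open.
Joint ranges: [-2.53, 2.53], [-0.77, 2.02], [0.04, 2.7], [-1, 4.14], [0.28, 2.66], [-3.11, 3.11]. Speed limits (rad/s): [2.57, 2.57, 3.14, 3.14, 3.14, 3.14].

### API

Orientations are given as [roll, pitch, yaw] about the fixed x, y, z axes, in that order (R = Rz(yaw) Ry(pitch) Rx(roll)).
In Python, from plant import get_obs, capture, calibration, close_job gives the robot as it stands. The module is installed in compiled form; this text tells all that it offers.
- The arm moves only by the shell command python3 -m jog 'ROWS'. ROWS is JSON, one flat list of numbers, 5 for each row, row after row: the closure, from 0 (fully open) to 1 (shut), then the shift along the tool's x, y, z in mm, then the turn about the tool's z in degrees. In form: [fingers, tx, ty, tz, yaw, fingers, tx, ty, tz, yaw, ...]. A call has 1 to 5 rows; each row shifts and turns the pose as measured when the row begins, along the tool's axes as they then stand; what a row does not reach is not made up. A row lasts 1/10 s, in which the tool goes at most 50 mm and 8.59 degrees, less where a joint would pass 70% of its speed; a pose out of reach is approached as far as the arm can. A call is refused whole if a number of a shift passes 50 or a number of a turn 8.59, either way. A call with a gripper value outside its range is refused whole. The fingers move at their own pace and stop on an object; the grip force is fixed at half the most. Time passes only in rows, so rows that do not move let the fingers close. It gives the time, the measured TCP pose, the force and the opening at its end, in the units of the state.
- get_obs(): the state, without advancing time (a new reading comes with each control period).
- capture(name): name is "side" or "top" or "wrist"; returns (picture, depth): 400x640x3 uint8, red, green, blue; 400x640 float32, mm along the optical axis (not along the pixel's ray), 0 where there is no reading.
- calibration(name): a dict with "fovy" (degrees; the focal length in pixels is half the picture's height over the tangent of half this angle, whatever the lens; pixels are square), "cx", "cy" (the principal point, pixels), "R" (3x3) and "t" (3): a world point X has camera coordinates R X + t. Camera axes: x right, y down, z forward; pixel columns grow to the right and rows downward; lengths in mm; the calibration is good to about 2 mm. A picture is of the moment at which its call begins: read the wrist's pose just before it. calibration takes no time and is no camera call; for the wrist camera it gives the pose at the moment of the call.
- close_job(): hands the job in, once; it reports no verdict.
The state is a dict: "time": time; "joint_positions": joint angles; "dq": joint speeds; "tau": joint torques, N m; "tool_pos": TCP position; "tcp_rot": TCP orientation; "contact_force": force on the tool from outside, world axes, zero at the start; "moment": the same for the moment, N m; "grip_width": finger opening in mm.
Only numpy, scipy, OpenCV 4.12 (cv2) and the standard library are available. Lean on these libraries where they do the work, as an engineer would, in place of code of your own. Each camera call takes 0.05 s, during which the arm holds its last target.

### The job

Take a picture with the camera: slide its lens cover fully open by the tab, press the shutter release down to its halfway stop and keep it there for a good second so that it can focus, then press it fully down and let it spring back up. Never press it fully while the lens is covered, and leave the things standing around where they are.

Things in the scene. Friction and masses are not known exactly. Their poses are not given: they have to be found in the camera images.
- camera: Black camera, 150 mm wide (y) by 70 deep (x), top plate 110 mm above the table, fixed on a round foot 110 mm across. Origin: on the table, centre of the foot. x: where the lens looks, away from the robot; y: left seen from behind. On top: the release at x -8, y -45 mm; a finder hump 46 by 36, 10 high, at x -12, y 12; a fixed dial (no button) 26 across, 8 high, at x -8, y 56.
- release_top (a point): Centre of the upper face of the shutter release: a flat steel disc 28 mm across, 6 thick, on a vertical stem, the only thing on top that can be pressed. Unpressed it is 24 mm above the top plate (134 above the table). It goes straight down 6 mm to the halfway stop and 6 mm more to the bottom, still 12 mm above the top plate, and springs back when let go.
- release_half (a joint): First stage of the release, m: 0 unpressed, 0.006 at the halfway stop. Light spring: 1.3 N to start, about 3.3 N at the halfway stop.
- release_full (a joint): Second stage of the release, m: 0 until the halfway stop is overcome, 0.006 fully down. It begins to yield at about 8 N and needs about 10 N at the bottom. The picture is taken at about 0.0045.
- lens_cover (a joint): Position of the sliding lens cover, m: 0 fully closed, 0.055 fully open at its end stop (it starts between 0 and 0.012). Opens towards the camera's +y. It slides with about 1.5 N of friction and stays where it is left.
- cover_tab (a point): Centre of the upper face of the lens cover's tab: an upright aluminium block 12 mm wide (camera y), 16 deep (camera x), before the camera's lens side (its centre at camera x 53 mm), top 26 mm above the top plate (136 above the table). Push its -y side towards +y, the finger about 20 mm below its top. The cover, 58 mm wide, hangs below it over the lens.
- jar: Small glass jar with a screw-top steel lid, 60 mm across, 85 mm high, loose, standing beside the camera. Origin: centre of its underside.
- phone_stand: Orange silicone phone stand, 80 by 70 mm, about 90 mm high, loose, on the table beside the camera. Origin: centre of its underside.
- opener: Flat stainless steel bottle opener, 142 mm long, 6 mm thick, lying loose between camera and robot. Origin: its underside, near the middle; y along its length.
- mug: White mug, 80 mm across, 92 mm high, loose, towards the left of the table. Origin: centre of its underside.
- case: Grey spectacles case, 160 by 70 by 45 mm, loose, towards the right of the table. Origin: centre of its underside.
Mind the look-alikes: they are no part of the job. Leave any green look-alike of the camera alone.

How it is judged (in metres and radians):
On the way, in this order (a step that is already met when the one before it is completed fails the run):
1. the lens cover has been slid open (at least 48 of 55 mm) (value of joint lens_cover above 0.048 m), for 0.1 s.
2. the release is held at its halfway stop for 0.7 s: first stage pressed over 4.5 of 6 mm, second stage pressed less than 2.5 mm (value of joint release_half above 0.0045 m and value of joint release_full below 0.0025 m), for 0.7 s.
3. the release is pressed fully down (second stage over 4.5 of 6 mm) (value of joint release_full above 0.0045 m), for 0.05 s.
At the end, for the whole second after the job is handed in: The lens cover is open (at least 46 of 55 mm), both stages of the release are back up to within 1.5 mm, and jar, phone stand, opener, mug and case are within 30 mm of where they were; jar, phone stand and mug upright (value of joint lens_cover above 0.046 m and value of joint each of release_half, release_full below 0.0015 m and distance of each of jar, phone_stand, opener, mug, case from where it was at the start of the episode below 0.03 m and angle between each of jar, phone_stand, mug's own z axis and vertical below 0.2 rad); the robot touches nothing.
It fails at once if the release is pressed fully while the lens is still covered (value of joint release_full above 0.0045 m and value of joint lens_cover below 0.046 m).
It fails at once if a thing standing around is shoved more than 40 mm (distance of any of jar, phone_stand, opener, mug, case from where it was at the start of the episode above 0.04 m).
It also fails if it takes over 38 s, if anything falls off the work surface, if the arm or the gripper's body presses on something with over 40 N, if the wrist force passes 120 N, or if a joint passes its speed limit or range.

## Working session

There is one attempt and no reset: what is moved stays moved. The work goes in short steps, Python scripts to look and compute and a shell command to move; the robot and the scene stay as the last step left them, time stands still between calls to the robot, and variables do not carry over. Pictures are saved under pics/ and viewed, and the job is handed in when it is done.

```bash
mkdir -p pics
cat > h.py <<'E'
import numpy as np,cv2
from plant import *
def save(n,p): cv2.imwrite('pics/'+p,cv2.cvtColor(n,cv2.COLOR_RGB2BGR))
E
python3 - <<'E'
from h import *
o=get_obs();print(o)
for n in('side','top','wrist'):
    c=calibration(n);p,d=capture(n);save(p,n+'0.png');np.savez(n+'0.npz',p=p,d=d,**c);print(n,{k:np.round(v,3).tolist() for k,v in c.items()})
E
```

```text
{'time': 0.0, 'joint_positions': array([-1.40102038e+00,  3.42736066e-01,  1.52502081e+00, -4.05410481e-05,
        1.27539980e+00, -1.45985053e-01]), 'dq': array([-6.16380773e-05, -1.25740890e-03,  2.71370145e-04, -5.44787953e-04,
       -6.81051022e-04,  1.84931964e-03]), 'tau': array([-2.32031991e-03, -4.31238198e+01, -2.44221103e+01,  7.15794484e-02,
        5.61091723e-02, -1.27075969e-04]), 'tool_pos': array([ 162.98752637, -498.66716833,  251.0366879 ]), 'tcp_rot': array([-3.14003963e+00, -1.89159207e-04,  3.15772688e-01]), 'contact_force': array([ 0.8633978 , -0.02445094,  0.49300393]), 'moment': array([-0.04236545,  0.01797821,  0.05554683]), 'grip_width': 91.89139148522644}
side {'fovy': 45.683, 'cx': 311.769, 'cy': 203.933, 'R': [[0.999, -0.048, 0.001], [-0.035, -0.751, -0.66], [0.032, 0.659, -0.752]], 't': [-465.079, 77.57, 1773.796]}
top {'fovy': 50.741, 'cx': 320.843, 'cy': 195.359, 'R': [[0.03, -0.999, -0.012], [-0.992, -0.028, -0.121], [0.121, 0.016, -0.993]], 't': [-21.301, 473.192, 1420.947]}
wrist {'fovy': 69.614, 'cx': 318.786, 'cy': 199.127, 'R': [[0.309, -0.951, -0.002], [-0.905, -0.294, 0.307], [-0.293, -0.093, -0.952]], 't': [-523.593, -38.457, 392.932]}
```

View pics/top0.png

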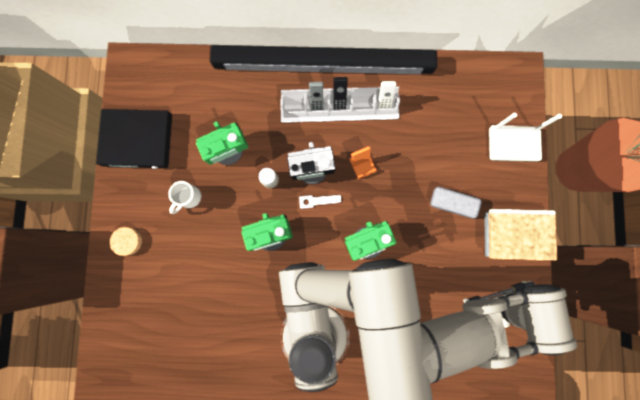

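View pics/side0.png

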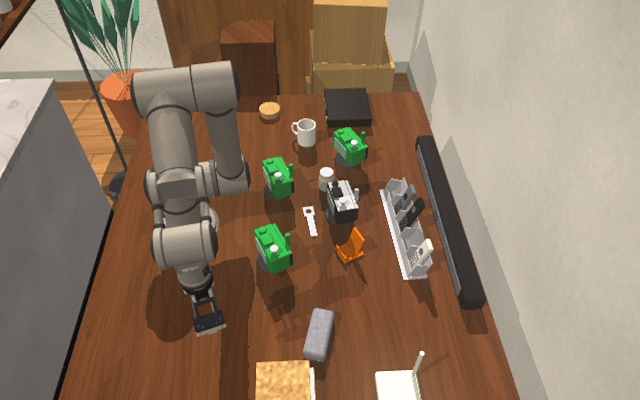

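View pics/wrist0.png

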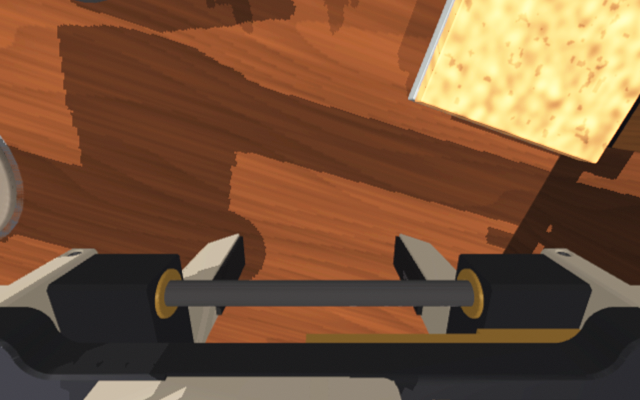

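The top view shows the black camera, with its light top plate, at about (311,163). There are three green look-alikes at (221,143), (267,232) and (370,241). The jar is at (268,178), the orange stand at (362,162), the opener at (320,201), the mug at (184,195) and the case at (456,203). I choose the one that isn't green, at (311,163), and check it in a crop.

Run:
```python
from h import *
a=np.load('top0.npz')['p'][130:215,250:390];b=np.load('side0.npz')['p'][160:270,290:390]
a=cv2.resize(a,(790,480),interpolation=2)
b=cv2.resize(b,(600,660)[:2],interpolation=2)[:600]
save(a,'ctop.png');save(b,'cside.png')
```

```text
(no output)
```

View pics/ctop.png

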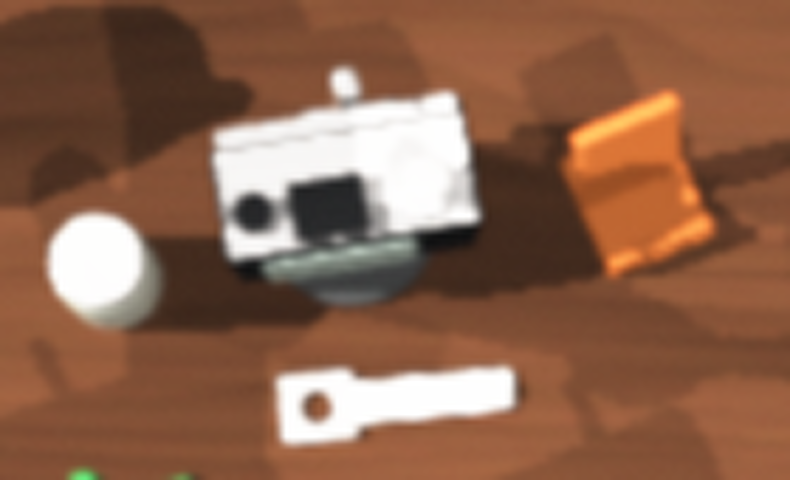

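View pics/cside.png

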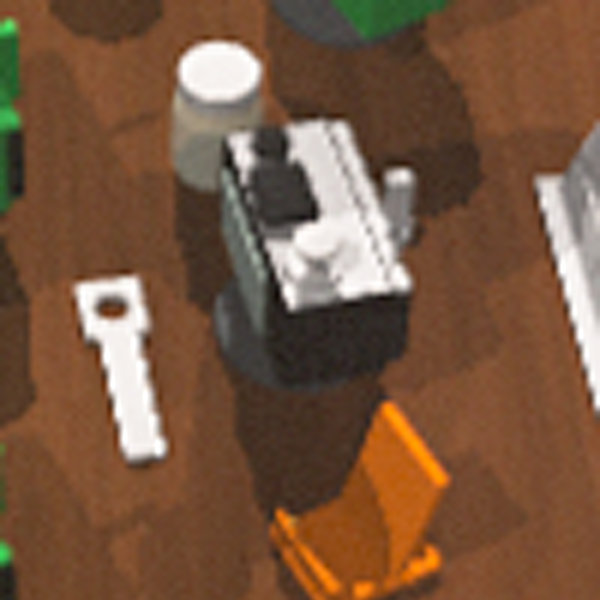

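The crop confirms it: the black camera has the dial (253,213), the hump (328,209), the bright release (417,180) and the tab at the lens side (345,85). Next I fit the camera pose.

```bash
cat >> h.py <<'E'
def ray(c,u,v,z):
    f=200/np.tan(np.radians(float(c['fovy']))/2)
    R=np.array(c['R']);t=np.array(c['t'])
    d=R.T@np.array([(u-c['cx'])/f,(v-c['cy'])/f,1]);o=-R.T@t
    return o+d*(z-o[2])/d[2]
def cloud(c,dep):
    f=200/np.tan(np.radians(float(c['fovy']))/2)
    v,u=np.mgrid[:400,:640]
    P=np.stack([(u-c['cx'])/f*dep,(v-c['cy'])/f*dep,dep],-1)
    P=(P-np.array(c['t']))@np.array(c['R']);P[dep<=0]=np.nan
    return P
E
python3 - <<'E'
from h import *
c=np.load('top0.npz')
k=790/140;k2=480/85
for n,u,v,z in[('dial',253,213,118),('hump',328,209,120),('tab',343,78,136),('c1',213,130,110),('c2',457,92,110),('c3',480,218,110),('c4',232,262,110),('rel',417,180,134),('jar',95,260,85),('st1',680,95,90),('st2',570,150,90)]:
    print(n,ray(c,250+(u+.5)/k-.5,130+(v+.5)/k2-.5,z).round(1))
for n in('top','side'):
    c=np.load(n+'0.npz');P=cloud(c,c['d'])
    m=(P[...,0]>450)&(P[...,0]<800)&(P[...,1]>-150)&(P[...,1]<200)
    for lo,hi in((106,114),(128,142)):
        q=P[m&(P[...,2]>lo)&(P[...,2]<hi)];print(n,lo,len(q))
        if lo==106: print(cv2.minAreaRect(q[:,:2].astype(np.float32)))
        else: print(q.round(0).tolist()[:40])
E
```

```text
dial [552.2  79.9 118. ]
hump [555.3  36.6 120. ]
tab [628.6  29.8 136. ]
c1 [602.1 105.7 110. ]
c2 [628.5 -35.8 110. ]
c3 [554.4 -51.1 110. ]
c4 [524.6  91.6 110. ]
rel [570.8 -14.3 134. ]
jar [527.7 174.7  85. ]
st1 [ 635.1 -167.5   90. ]
st2 [ 600.3 -103.4   90. ]
top 106 614
((575.7783813476562, 29.916519165039062), (79.91484832763672, 148.40567016601562), 11.591801643371582)
top 128 73
[[635.0, 28.0, 130.0], [630.0, 34.0, 137.0], [630.0, 31.0, 135.0], [630.0, 28.0, 137.0], [630.0, 25.0, 136.0], [628.0, 34.0, 130.0], [627.0, 31.0, 134.0], [627.0, 28.0, 134.0], [626.0, 24.0, 137.0], [623.0, 34.0, 138.0], [623.0, 31.0, 137.0], [623.0, 28.0, 138.0], [624.0, 24.0, 134.0], [620.0, 34.0, 134.0], [620.0, 31.0, 134.0], [620.0, 27.0, 138.0], [621.0, 24.0, 134.0], [617.0, 31.0, 133.0], [618.0, 28.0, 129.0], [618.0, 24.0, 133.0], [582.0, -9.0, 135.0], [582.0, -12.0, 132.0], [582.0, -16.0, 137.0], [583.0, -19.0, 132.0], [582.0, -22.0, 137.0], [582.0, -25.0, 137.0], [580.0, -6.0, 129.0], [578.0, -9.0, 140.0], [580.0, -12.0, 131.0], [579.0, -16.0, 135.0], [578.0, -19.0, 138.0], [580.0, -22.0, 
[... 519 characters left out ...]
22.0, 19.0, 138.0], [626.0, 25.0, 131.0], [630.0, 23.0, 134.0], [633.0, 24.0, 132.0], [619.0, 24.0, 128.0], [622.0, 17.0, 135.0], [626.0, 19.0, 132.0], [565.0, -8.0, 134.0], [569.0, -8.0, 134.0], [573.0, -6.0, 131.0], [576.0, -12.0, 138.0], [579.0, -10.0, 135.0], [562.0, -12.0, 133.0], [565.0, -13.0, 134.0], [569.0, -12.0, 132.0], [572.0, -13.0, 133.0], [576.0, -14.0, 134.0], [579.0, -12.0, 133.0], [583.0, -13.0, 132.0], [561.0, -18.0, 134.0], [564.0, -20.0, 136.0], [568.0, -20.0, 136.0], [572.0, -16.0, 131.0], [575.0, -18.0, 134.0], [579.0, -14.0, 129.0], [582.0, -17.0, 133.0], [560.0, -25.0, 137.0], [564.0, -22.0, 134.0], [568.0, -21.0, 132.0], [571.0, -22.0, 133.0], [574.0, -29.0, 140.0]]
```

```bash
cat >> h.py <<'E'
def totool(target,yawdeg=None):
    o=get_obs();r=o['tcp_rot']
    from scipy.spatial.transform import Rotation as Ro
    R=Ro.from_euler('xyz',r).as_matrix()
    return (R.T@(np.array(target)-o['tool_pos'])).round(1),np.degrees(r).round(2),o['tool_pos'].round(1),o['contact_force'].round(2)
E
python3 - <<'E'
from h import *
for n in('top','side'):
    c=np.load(n+'0.npz');P=cloud(c,c['d'])
    for nm,cx,cy in(('rel',572,-17),('tab',626,29)):
        q=P[(np.hypot(P[...,0]-cx,P[...,1]-cy)<22)&(P[...,2]>128)&(P[...,2]<142)];print(n,nm,len(q),q.mean(0).round(1),((q.max(0)+q.min(0))/2).round(1))
    m=(P[...,2]>106)&(P[...,2]<114)&(np.hypot(P[...,0]-575,P[...,1]-30)<95)
    k=np.nonzero(m.ravel())[0];lab=cv2.morphologyEx(m.astype(np.uint8),2,np.ones((3,3)))
    q=P[lab>0];print(cv2.minAreaRect(q[:,:2].astype(np.float32)))
E
python3 -m jog '[1,0,0,0,7.5]'
```

```text
top rel 53 [571.7 -17.6 133.8] [570.7 -17.4 134.5]
top tab 20 [624.5  29.  134.6] [626.1  29.4 133.7]
((577.6275634765625, 27.180912017822266), (64.57872772216797, 144.44485473632812), 2.219101667404175)
side rel 38 [571.7 -20.1 133.8] [573.  -21.7 134.6]
side tab 16 [625.3  25.6 133.7] [625.9  25.7 133.1]
((567.52587890625, 22.252708435058594), (63.111061096191406, 141.47096252441406), 26.0179500579834)
time: 0.25
tool_pos: [163.0, -498.6, 250.9]
tcp_rot: [-3.14, 0.0, 0.183]
contact_force: [-1.4, -0.2, 0.6]
grip_width: 87.3
```

Run:
```python
from h import *
print(totool([633,-12,251]))
```

```text
(array([ 550.8, -392.8,    0.6]), array([-179.89,    0.  ,   10.5 ]), array([ 163. , -498.6,  250.9]), array([-1.42, -0.16,  0.6 ]))
```

```bash
python3 -m jog '[1,40,-28,0,0,1,40,-28,0,0,1,40,-28,0,0,1,40,-28,0,0,1,40,-28,0,0]'; python3 -m jog '[1,40,-28,0,0,1,40,-28,0,0,1,40,-28,0,0,1,40,-28,0,0,1,40,-28,0,0]'
python3 - <<'E'
from h import *
print(totool([633,-12,251]))
E
```

```text
time: 0.75
tool_pos: [335.7, -324.3, 249.0]
tcp_rot: [-3.139, 0.001, 0.168]
contact_force: [1.1, -0.9, 0.8]
grip_width: 48.3
time: 1.25
tool_pos: [512.2, -146.9, 248.8]
tcp_rot: [-3.139, 0.002, 0.167]
contact_force: [0.7, -1.1, 0.7]
grip_width: 8.4
(array([ 141.5, -112.9,   -2.2]), array([-1.7984e+02,  1.2000e-01,  9.5700e+00]), array([ 512.2, -146.9,  248.8]), array([ 0.7 , -1.06,  0.7 ]))
```

```bash
python3 -m jog '[1,40,-32,0,-0.5,1,40,-32,0,0,1,36,-28,0,0,1,15,-12,0,0,1,3,-2,0,0]'
python3 - <<'E'
from h import *
print(totool([633,-12,251]))
o=get_obs();c=calibration('wrist');p,d=capture('wrist');save(p,'w1.png');np.savez('w1.npz',p=p,d=d,**c)
E
```

```text
time: 1.75
tool_pos: [627.4, -12.8, 246.1]
tcp_rot: [-3.137, 0.004, 0.183]
contact_force: [-0.3, -0.5, 0.1]
grip_width: 0.7
(array([ 5.6,  0.2, -4.9]), array([-179.74,    0.22,   10.48]), array([627.4, -12.8, 246.1]), array([-0.33, -0.45,  0.12]))
```

View pics/w1.png

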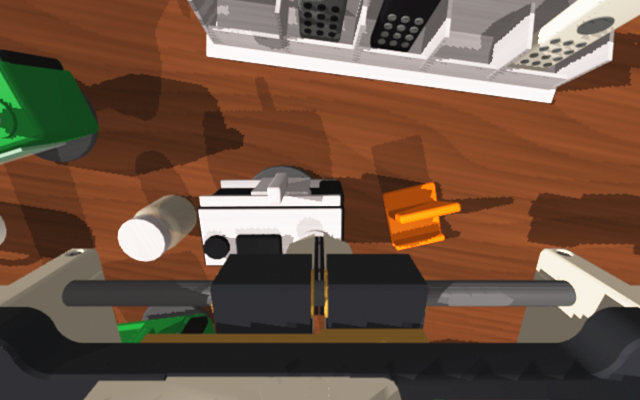

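The wrist view shows the tab standing at about (275,187) before the lens. The top plate spans (200..343, 205..260), and the closed fingers are in front of the release at (318,228).

Run:
```python
from h import *
c=np.load('w1.npz');P=cloud(c,c['d'])
q=P[(np.hypot(P[...,0]-625,P[...,1]-28)<24)&(P[...,2]>132)&(P[...,2]<142)];print(len(q),q.mean(0).round(1),q.min(0).round(1),q.max(0).round(1))
yc=np.array([-.182,.983]);xc=np.array([.983,.182])
print((q[:,:2]@xc).min(),(q[:,:2]@xc).max(),(q[:,:2]@yc).min(),(q[:,:2]@yc).max())
t=np.array([626.,28]);print(t@xc,t@yc)
s=cv2.resize(c['p'][150:280,180:380],(800,520),interpolation=2);save(s,'w1c.png')
q=P[(np.hypot(P[...,0]-572,P[...,1]+18)<20)&(P[...,2]>130)&(P[...,2]<138)];print(len(q),q.mean(0),q.min(0),q.max(0))
```

```text
245 [627.6  28.5 136.2] [618.4  21.9 132.1] [635.4  35.7 138. ]
613.3671086417012 629.5690828607331 -91.90919488618242 -79.73617220206184
620.454 -86.408<stdin>:8: RuntimeWarning: Mean of empty slice.
  ret = um.true_divide(
Traceback (most recent call last):
ValueError: zero-size array to reduction operation minimum which has no identity
```

View pics/w1c.png

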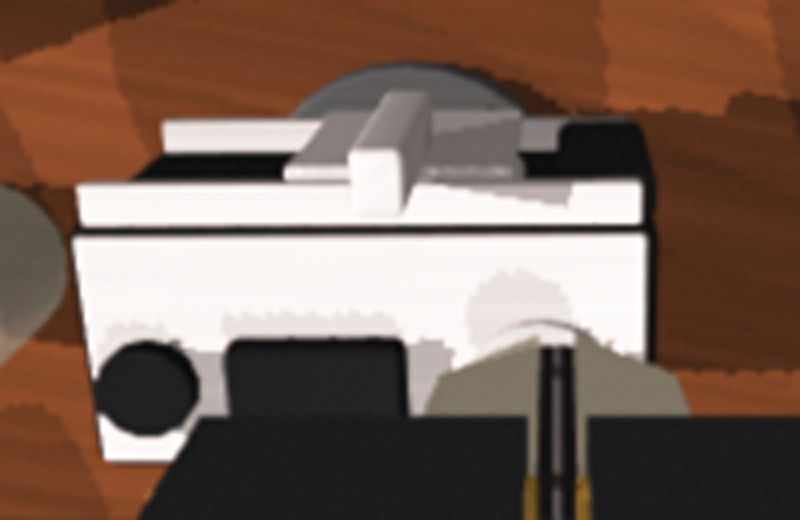

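Tab centre is (626.5, 28.8), with measured extents of 16.2 by 12.2 mm that match the description. I shift 7 mm in tool x and then descend to TCP z 141, which puts the tips at 116.

```bash
python3 -m jog '[1,7,0,35,0,1,0,0,35,0,1,0,0,25,0,1,0,0,0,0]'
python3 - <<'E'
from h import *
print(totool([633.3,-7.6,141]))
E
```

```text
time: 2.2
tool_pos: [631.6, -16.4, 149.5]
tcp_rot: [-3.139, 0.004, 0.179]
contact_force: [-0.7, -0.3, 0.0]
grip_width: 0.5
(array([ 3.3, -8.3,  8.5]), array([-179.84,    0.21,   10.27]), array([631.6, -16.4, 149.5]), array([-0.66, -0.31,  0.04]))
```

```bash
python3 -m jog '[1,3,0,8,0,1,1,-8,1,0,1,0,0,0,0]'
python3 - <<'E'
from h import *
print(totool([633.3,-7.6,141]))
E
```

```text
time: 2.5
tool_pos: [634.6, -10.0, 143.2]
tcp_rot: [-3.14, 0.0, 0.176]
contact_force: [-0.2, -0.1, -0.1]
grip_width: 0.5
(array([-0.9, -2.6,  2.2]), array([-1.7992e+02,  3.0000e-02,  1.0070e+01]), array([634.6, -10. , 143.2]), array([-0.21, -0.1 , -0.1 ]))
```

```bash
python3 -m jog '[1,0,-6,2,-0.4,1,0,-6,0,0,1,0,-6,0,0,1,0,-6,0,0,1,0,-6,0,0]'; python3 -m jog '[1,0,-7,0,0,1,0,-7,0,0,1,0,-7,0,0]'
python3 - <<'E'
from h import *
print(totool([626.5,28.8,141]))
E
```

```text
time: 3.0
tool_pos: [630.0, 21.1, 144.3]
tcp_rot: [3.14, -0.004, 0.184]
contact_force: [0.7, -1.8, -0.2]
grip_width: 0.6
time: 3.3
tool_pos: [625.7, 43.4, 144.2]
tcp_rot: [3.14, -0.004, 0.184]
contact_force: [-0.1, -1.8, -1.0]
grip_width: 0.2
(array([-1.9, 14.5,  3.2]), array([179.88,  -0.23,  10.54]), array([625.7,  43.4, 144.2]), array([-0.13, -1.81, -0.99]))
```

```bash
python3 -m jog '[1,0,-5,2,0,1,0,-5,0,0]';python3 -m jog '[1,0,-3,0,0]';python3 -m jog '[1,0,-3,0,0]'
```

```text
time: 3.5
tool_pos: [624.0, 54.6, 142.5]
tcp_rot: [3.139, -0.005, 0.184]
contact_force: [-0.1, -2.1, -1.5]
grip_width: 0.1
time: 3.6
tool_pos: [623.9, 55.4, 142.5]
tcp_rot: [3.134, -0.005, 0.185]
contact_force: [2.4, -19.7, -0.3]
grip_width: 0.5
time: 3.7
tool_pos: [623.9, 55.3, 142.6]
tcp_rot: [3.128, -0.005, 0.185]
contact_force: [2.1, -15.6, -0.6]
grip_width: 0.7
```

Run:
```python
from h import *
c=calibration('side');p,d=capture('side');save(cv2.resize(p[150:280,280:440],(800,650))[:600],'s1.png')
p,d=capture('top');save(cv2.resize(p[110:215,250:390],(800,600)),'t1.png')
```

```text
(no output)
```

View pics/s1.png

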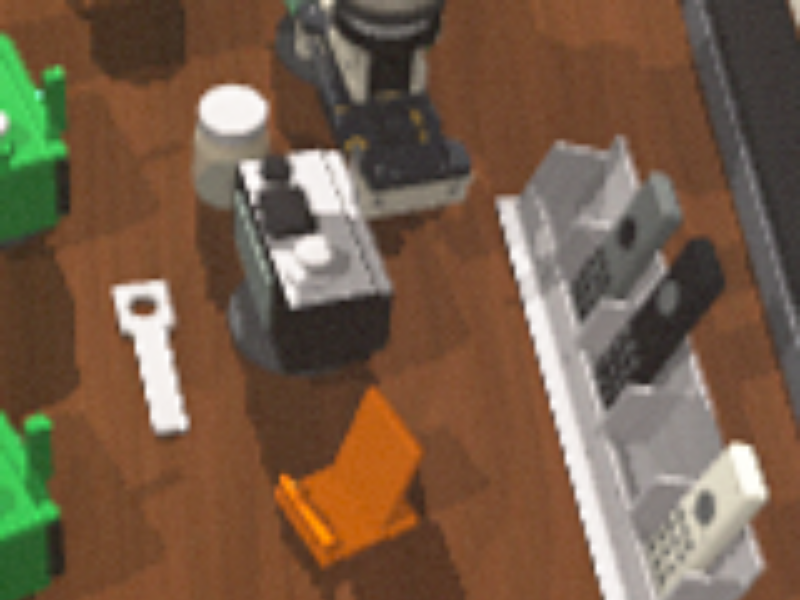

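The cover moved with about 2 N and then stopped hard at about 20 N, after roughly 52 mm of travel, which looks like the end stop. The side view shows the fingers beside the tab and the jar, stand and opener still in place. I back off and raise, then verify.

```bash
python3 -m jog '[1,0,15,0,0,1,0,15,0,0,1,0,0,-40,0,1,0,0,-40,0,1,-40,0,0,0]'; python3 -m jog '[1,-40,0,0,0,1,-40,0,0,0,1,-20,0,0,0,1,0,0,0,0]'
python3 - <<'E'
from h import *
print(totool([571.7,-18.5,165]))
c=calibration('wrist');p,d=capture('wrist');save(p,'w2.png');np.savez('w2.npz',p=p,d=d,**c)
P=cloud(c,d)
yc=np.array([-.182,.983]);xc=np.array([.983,.182])
q=P[(P[...,2]>132)&(P[...,2]<140)&(P[...,0]>595)&(P[...,0]<650)&(abs(P[...,1]-60)<80)]
print(len(q),q.mean(0));print([f(q[:,:2]@a).round(1) for a in(xc,yc) for f in(np.min,np.max)])
q=P[(np.hypot(P[...,0]-572,P[...,1]+18)<22)&(P[...,2]>129)&(P[...,2]<139)]
if len(q):
 print(len(q),q.mean(0),q.min(0),q.max(0))
E
```

```text
time: 4.3
tool_pos: [593.0, 16.1, 224.1]
tcp_rot: [3.131, -0.007, 0.183]
contact_force: [0.6, 0.6, 0.1]
grip_width: 0.6
time: 4.7
tool_pos: [489.1, -4.1, 225.0]
tcp_rot: [3.133, -0.009, 0.181]
contact_force: [0.1, -0.2, 0.0]
grip_width: 0.2
(array([78.1, 28.6, 61. ]), array([179.51,  -0.53,  10.37]), array([489.1,  -4.1, 225. ]), array([ 0.11, -0.16,  0.04]))
487 [616.94157576  76.44704333 136.22802511]
[np.float64(612.7), np.float64(629.5), np.float64(-42.7), np.float64(-30.5)]
1105 [572.99420272 -17.39034416 134.58459409] [559.07086763 -31.22447241 130.27024988] [586.58354452  -3.80452557 137.25953983]
```

View pics/w2.png

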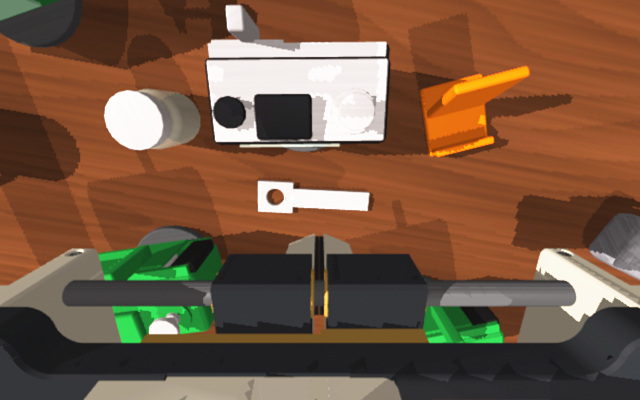

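The wrist view shows the tab slid left to (240,22), a move of 49.2 mm plus its unknown starting opening. The release disc is clear at (356,112), centre (573,-17.4), top at about 134. Everything else is in place.

```bash
python3 - <<'E'
from h import *
print(totool([573,-17.4,166]))
E
python3 -m jog '[1,40,14,20,0,1,38,14,18,0,1,0,0,0,0]'
python3 - <<'E'
from h import *
print(totool([573,-17.4,166]))
E
```

```text
(array([78.2, 27.5, 60.2]), array([179.5 ,  -0.6 ,  10.37]), array([490.4,  -4. , 225.2]), array([ 0.9 , -0.56,  0.53]))
time: 5.05
tool_pos: [578.5, -18.4, 187.9]
tcp_rot: [3.133, -0.016, 0.18]
contact_force: [-0.0, 0.4, -0.3]
grip_width: 0.6
(array([-5.6, -2.2, 21.8]), array([179.49,  -0.89,  10.33]), array([578.5, -18.4, 187.9]), array([-0.  ,  0.43, -0.32]))
```

```bash
python3 -m jog '[1,-5,-1,12,0,1,0,0,8,0,1,0,0,0,0,1,0,0,0,0]'
python3 - <<'E'
from h import *
print(totool([573,-17.4,159]))
E
```

```text
time: 5.45
tool_pos: [576.9, -18.3, 165.8]
tcp_rot: [3.134, -0.016, 0.18]
contact_force: [-0.5, -0.6, 0.8]
grip_width: 0.4
(array([-3.8, -1.6,  6.7]), array([179.58,  -0.9 ,  10.33]), array([576.9, -18.3, 165.8]), array([-0.55, -0.57,  0.83]))
```

```bash
python3 -m jog '[1,-3,-1,4,0,1,0,0,0,0]'; python3 -m jog '[1,0,0,3,0,1,0,0,0,0]';python3 -m jog '[1,0,0,2,0,1,0,0,0,0]'
```

```text
time: 5.65
tool_pos: [574.1, -17.7, 162.7]
tcp_rot: [3.134, -0.018, 0.181]
contact_force: [0.7, 0.3, -1.1]
grip_width: 0.6
time: 5.85
tool_pos: [574.3, -17.6, 160.5]
tcp_rot: [3.133, -0.019, 0.181]
contact_force: [0.2, 0.9, 0.3]
grip_width: 0.4
time: 6.05
tool_pos: [574.7, -17.7, 159.0]
tcp_rot: [3.133, -0.02, 0.181]
contact_force: [-1.4, 0.8, 1.3]
grip_width: 0.5
```

```bash
python3 -m jog '[1,-1,0,2,0,1,0,0,0,0]'; python3 -m jog '[1,0,0,2,0,1,0,0,0,0]'; python3 -m jog '[1,0,0,2,0,1,0,0,0,0]'
```

```text
time: 6.25
tool_pos: [574.2, -17.8, 157.4]
tcp_rot: [3.132, -0.022, 0.181]
contact_force: [-1.7, 0.2, 2.5]
grip_width: 0.5
time: 6.45
tool_pos: [574.2, -17.8, 155.5]
tcp_rot: [3.132, -0.022, 0.181]
contact_force: [-0.5, 0.2, 2.5]
grip_width: 0.5
time: 6.65
tool_pos: [574.2, -17.9, 153.6]
tcp_rot: [3.132, -0.022, 0.181]
contact_force: [-0.7, 0.1, 3.0]
grip_width: 0.3
```

```bash
python3 -m jog '[1,0,0,1,0,1,0,0,0,0]'; python3 -m jog '[1,0,0,0,0,1,0,0,0,0]'
```

```text
time: 6.85
tool_pos: [574.3, -17.9, 153.3]
tcp_rot: [3.132, -0.023, 0.181]
contact_force: [-2.3, 0.7, 5.3]
grip_width: 0.6
time: 7.05
tool_pos: [574.2, -17.8, 153.5]
tcp_rot: [3.132, -0.023, 0.181]
contact_force: [-0.7, 0.8, 3.6]
grip_width: 0.5
```

The halfway stop is felt at TCP z 153.3, where the force rises to 5.3 N. I hold there.

```bash
python3 -m jog '[1,0,0,0.5,0,1,0,0,0.2,0,1,0,0,0.2,0,1,0,0,0.2,0,1,0,0,0.2,0]'; python3 -m jog '[1,0,0,0.2,0,1,0,0,0.2,0,1,0,0,0.2,0,1,0,0,0.2,0,1,0,0,0.2,0]';python3 -m jog '[1,0,0,0.2,0,1,0,0,0.2,0,1,0,0,0.2,0,1,0,0,0.2,0,1,0,0,0.2,0]'
```

```text
time: 7.55
tool_pos: [574.2, -17.9, 153.3]
tcp_rot: [3.132, -0.023, 0.181]
contact_force: [-1.1, 0.4, 5.8]
grip_width: 0.7
time: 8.05
tool_pos: [574.2, -17.8, 153.3]
tcp_rot: [3.131, -0.024, 0.181]
contact_force: [-1.6, 0.7, 6.6]
grip_width: 0.1
time: 8.55
tool_pos: [574.2, -17.8, 153.3]
tcp_rot: [3.131, -0.024, 0.181]
contact_force: [-1.9, -0.2, 5.3]
grip_width: 0.8
```

Held for about 1.7 s at a steady z of 153.3 and 5–6.6 N, between the light stage and the 8 N yield. Now the full press.

```bash
python3 -m jog '[1,0,0,3,0,1,0,0,3,0]'; python3 -m jog '[1,0,0,2,0,1,0,0,1,0]'
```

```text
time: 8.75
tool_pos: [574.3, -17.8, 148.5]
tcp_rot: [3.131, -0.025, 0.181]
contact_force: [-3.3, 0.6, 10.0]
grip_width: 0.4
time: 8.95
tool_pos: [574.3, -17.8, 147.1]
tcp_rot: [3.131, -0.025, 0.181]
contact_force: [-4.1, 1.3, 13.1]
grip_width: 0.6
```

It reached the bottom at z 147.1 with 13 N. I let go, raise straight up and move clear.

```bash
python3 -m jog '[1,0,0,0.5,0,1,0,0,-10,0,1,0,0,-20,0,1,0,0,-40,0,1,0,0,-40,0]'; python3 -m jog '[1,-40,0,0,0,1,-40,0,0,0,1,-20,0,0,0,1,0,0,0,0,1,0,0,0,0]'
python3 - <<'E'
from h import *
c=calibration('wrist');p,d=capture('wrist');save(p,'w3.png')
P=cloud(c,d);yc=np.array([-.182,.983]);xc=np.array([.983,.182])
q=P[(P[...,2]>132)&(P[...,2]<140)&(P[...,0]>595)&(P[...,0]<650)&(abs(P[...,1]-60)<80)]
print([f(q[:,:2]@a).round(1) for a in(xc,yc) for f in(np.min,np.max)])
q=P[(np.hypot(P[...,0]-573,P[...,1]+17.4)<11)];print(np.median(q,0))
a=np.load('top0.npz')['p'];p,d=capture('top');save(p,'t3.png')
for n,(u,v,w) in dict(jar=(268,178,20),stand=(362,162,22),opener=(320,201,26),mug=(184,195,22),case=(456,203,30)).items():
    s=cv2.phaseCorrelate(*[cv2.cvtColor(i[v-w:v+w,u-w:u+w],7).astype(np.float32) for i in(a,p)],cv2.createHanningWindow((2*w,2*w),cv2.CV_32F));print(n,np.round(s[0],2),round(s[1],2))
E
```

```text
time: 9.45
tool_pos: [568.9, -16.9, 254.1]
tcp_rot: [3.134, -0.014, 0.181]
contact_force: [0.4, -0.5, -0.1]
grip_width: 0.7
time: 9.95
tool_pos: [471.6, -36.2, 257.3]
tcp_rot: [3.129, -0.028, 0.181]
contact_force: [0.3, 0.1, 0.7]
grip_width: 0.6
[np.float64(612.6), np.float64(622.4), np.float64(-42.9), np.float64(-30.9)]
[573.17324949 -17.47687183 134.69551515]
jar [-0.09 -0.15] 0.96
stand [0.23 0.71] 0.69
opener [-0.46 -0.18] 0.42
mug [0.46 0.5 ] 1.01
case [0.18 0.35] 0.46
```

View pics/w3.png

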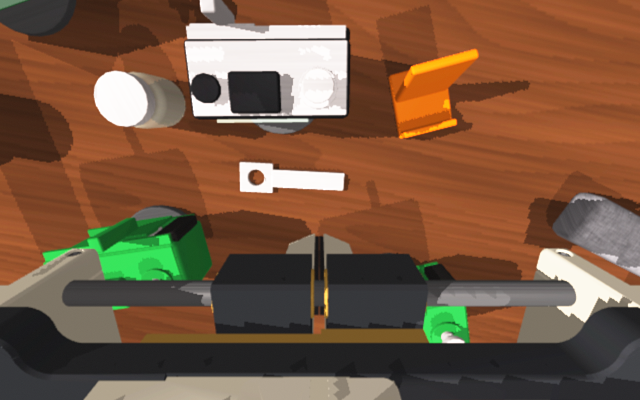

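View pics/t3.png

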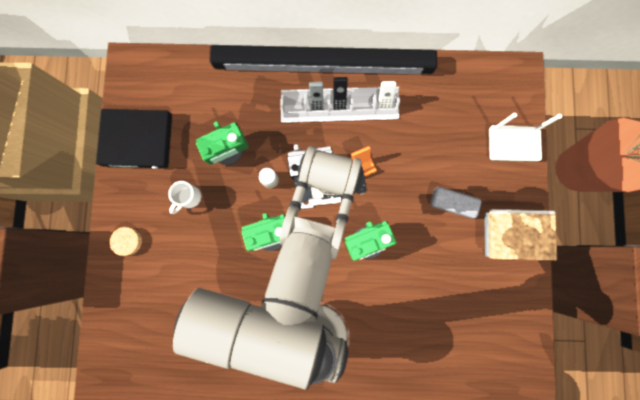

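The release is back up at z 134.7, the tab is still in its open position, at (215,12) in the wrist view, and all the loose things are where they were. The arm is clear, so I hand in.

```bash
python3 -c "
from plant import *
print(close_job())"
```

```text
the job is handed in; nothing more can be done
None
```

I took the picture and handed the job in after about 10 s of the 38 s allowed. No verdict comes back from the hand-in.

- **Lens cover:** I slid it open by the tab until it stopped hard at about 20 N. The tab measured 49.2 mm of travel on top of its unknown starting position, so it was past the 48 mm mark. I took the hard stop as the end stop.
- **Halfway press:** I held the release at its halfway stop for about 1.7 s. The height stayed at TCP z 153.3–153.5 mm, with 3.6–6.6 N.
- **Full press:** I pressed to the bottom, 6.2 mm below the halfway stop at 13 N, then let go.

**Last checks:**
- The release is back up, with its top measured at 134.7 mm against 134 mm unpressed, and the tab is still in its open position.
- The jar, phone stand, opener, mug and case shifted by less than 1 pixel in the top view, about 2–3 mm. The match was weak for the opener and case, and the arm partly blocked the view. In the pictures all five are where they were, and the jar, stand and mug are upright.
- The arm is raised clear and the force reading is only noise. No check failed.

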